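# Lift the chipped plate off the drying rack with the lifter

### The arm

A 6-joint arm with a two-finger parallel gripper is mounted at the origin on the work surface. World frame = base frame: x ahead of the robot, y to its left, z up, the work surface at z = 0. Lengths are in m, angles in rad, forces in N, time in s.
With the tool pointing down it reaches from about 0.3 to 0.75 m from the base axis. Payload 8.5 kg.
Tool frame: the origin (TCP) lies on the centre line of the jaws, within the pads' length; the fingertips stand 17 mm ahead of it and the grasp point (between the pads) lies 2 mm behind it; z points along the fingers, y is the direction in which the jaws open and shut (so a half turn about z gives the same grasp; the last joint's range is limited). The gripper opens to 88 mm and grips with 3 to 60 N. Pads are 18 mm wide; open, the fingers measure 123 mm over their backs; the gripper's body (75 mm by 187 mm) begins 45 mm behind the grasp point.
Start: joints at [1.007, 0.381, 1.297, -0, 1.464, -0.215], TCP at [0.188, 0.517, 0.256] pointing down, gripper open.
Joint ranges: [-3.11, 3.11], [-0.89, 2.33], [0.22, 2.48], [-1.42, 4.56], [0.17, 2.85], [-2.88, 2.88]. Speed limits (rad/s): [2.39, 2.39, 3.14, 3.14, 3.14, 3.14].

### API

Orientations are given as a unit quaternion [x, y, z, w].
In Python, from station import robot gives the robot as it stands.
- The arm moves only by the shell command python3 -m handwheel 'ROWS'. ROWS is JSON, a list of rows, each a list of 3 entries, a list of its own where there are three numbers: the shift along the tool's x, y, z in mm, then the turn about the tool's z in degrees, then the opening, from 0 (shut) to 1 (fully open). In form: [[[dx, dy, dz], roll, hand], ...]. A call has 1 to 10 rows; each row shifts and turns the commanded pose from where the row before left it, along the tool's axes as they then stand; what a row does not reach is not made up. A row lasts 1/12 s, in which the tool goes at most 41.7 mm and 7.16 degrees, less where a joint would pass 70% of its speed; a pose out of reach is approached as far as the arm can. A call with a gripper value outside its range is refused whole. The fingers move at their own pace and stop on an object; the grip force is fixed at half the most. Time passes only in rows, so rows that do not move let the fingers close. It gives the time, the measured TCP pose, the force and the opening at its end, in the units of the state.
- robot.get_state(): the state, without advancing time (a new reading comes with each control period).
- robot.snapshot(name): name is "side" or "top"; returns (picture, depth): 480x640x3 uint8, red, green, blue; 480x640 float32, m along the optical axis (not along the pixel's ray), 0 where there is no reading.
- robot.camera_model(name): a dict with "K" (3x3 intrinsics, pixels), "position" and "attitude" of the camera in the world. Camera axes: x right, y down, z forward; pixel columns grow to the right and rows downward; lengths in m; the calibration is good to about 2 mm. A picture is of the moment at which its call begins. camera_model takes no time and is no camera call.
- robot.finish_job(): hands the job in, once; it reports no verdict.
Trained networks look in the newest picture that a camera, given by its name, has taken for a name from the list of things; names that differ only in an ending like _2 or _b are one class to them, and where a whole thing is asked for, a point or a joint stands for the part that bears it (a point fixed in the world has none). Each returns a list of dicts, best first, with "confidence" (0 to 1); they miss things now and then, are a little off and sometimes report something else, mostly with a low value. They report only what shows in the picture. A call takes as long as a camera call. They do not tell look-alikes from the thing itself.
- robot.recognise(camera, query): "extent" ([left, top, right, bottom] in pixels, round what is visible of it).
The state is a dict: "time": time; "joint_pos": joint angles; "qvel": joint speeds; "joint_efforts": joint torques, N m; "ee_pos": TCP position; "orientation": TCP orientation; "ft_force": force on the tool from outside, world axes, zero at the start; "wrist_torque": the same for the moment, N m; "width": finger opening in m.
Only numpy, scipy, OpenCV 4.12 (cv2) and the standard library are available. Lean on these libraries where they do the work, as an engineer would, in place of code of your own. Each camera call takes 0.05 s, during which the arm holds its last target. There are 200 camera calls.

### The job

One of the three freshly lacquered brass plates on the drying rack has a broken corner: take up the flat lifter by its wooden grip, slide its blade under that plate, lift the plate off and carry it level to the red rework stand. Lower it on the blade so that it lies squarely across the stand's two rails, draw the blade out from under it, and set the lifter back down flat on its green mat. The lacquer is soft, so the robot itself must not touch any plate, and the two sound plates and everything else on the bench stay where they are.

Things in the scene. Friction and masses are not known exactly. Their poses are not given: they have to be found in the camera images.
- lifter: Flat lifter (spatula), 0.18 kg, lying flat on the green mat. Origin: underside of the blade, below the grip's axis; +x to the blade's tip, +z up. Steel blade 3 mm thick, x = -30 to +95 mm, y = -22 to +22 mm. Upright wooden grip, a 24 x 24 mm square block with sides along x and y, from 35 to 93 mm above the underside, on a 16 mm round shank.
- lifter_grip (a point): Point on the axis of the lifter's grip, 70 mm above the blade's underside (23 mm below the grip's top): where to hold it, fingers closing along the lifter's x or y.
- lifter_blade (a point): Centre of the blade's top face, 32.5 mm ahead (+x) of the lifter's origin and 3 mm up.
- chipped: Brass plate with one corner broken off, 70 (x) x 80 (y) x 4 mm, about 0.155 kg, lying flat across two ribs of the drying rack, in any of its three bays. Origin: centre of the full rectangle, on the underside; +z up. The missing corner is the one at +x, +y (about 36 x 32 mm, jagged). x is nearly along the rack's x (within 4 degrees).
- plate_a: Sound rectangular brass plate 70 (x) x 80 (y) x 4 mm, 0.18 kg, on the rack. Origin: centre of its underside. Leave it alone.
- plate_b: Second sound plate, the same as plate_a. Leave it alone.
- rack: Fixed dark wooden drying rack, three bays. Origin: centre, at bench level; +x to its rear fence (x 45 to 53 mm, 30 mm high), front (-x) open. Four ribs, x -45 to +45 mm, 38 mm wide, 20 mm high, at y = -144, -48, 48, 144 mm. Between them channels 58 mm wide, empty from bench to 20 mm, at y = -96, 0, 96 mm; a plate bridges each, its centre near x = -5 mm.
- stand: Fixed red rework stand, one empty bay. Origin: centre, at bench level; +x to its rear fence (x 45 to 53 mm, 30 mm high), front (-x) open. Two rails, x -45 to +45 mm, 30 mm wide, 20 mm high, at y = -44, +44 mm; open channel 58 mm wide between, down to the bench. The plate belongs across both, centre near x = -3, y = 0 mm, its x along the stand's x.
- mat: Fixed green mat 200 (x) x 110 (y) x 4 mm, the lifter's place. Origin: centre of its underside. It and the stand lie one on each side of the rack, either way round.
- brush: Bench brush, about 200 mm long, lying behind the rack: bystander.
- watch: Round steel stopwatch, 60 mm across, 14 mm high: bystander.
- jar: Jar, 56 mm across, 65 mm high: bystander.
- driver: Screwdriver with blue handle, 170 mm long, lying behind the rack: bystander.
- lacquer: Amber lacquer bottle, 48 mm across, 100 mm high: bystander.
There are look-alikes about, which are no part of the job. Of the things that look like the lifter, the smaller one is meant. Of the things shaped like the mat, the green one is meant.

How it is judged:
On the way, in this order (a step that is already met when the one before it is completed fails the run):
1. the lifter is taken up off its mat (height (world z) of lifter above 0.012 m), for 0.1 s.
2. the chipped plate is carried on the lifter, clear of the rack (underside over 35 mm above the bench), level within 20 degrees (height (world z) of chipped above 0.035 m and contact force between lifter and chipped above 0.3 N and angle between chipped's own z axis and vertical below 0.35 rad), for 0.2 s.
3. the plate lies in its place on the stand with the blade still under it (blade's centre within 40 mm of the plate's, seen from above) (x of chipped in the frame of stand between -0.02 and 0.014 m and y of chipped in the frame of stand between -0.01 and 0.01 m and z of chipped in the frame of stand between 0.017 and 0.023 m and angle between chipped's own z axis and vertical below 0.06 rad and angle between the x axis of chipped and the x axis of stand, either way round below 0.2 rad and horizontal distance between lifter_blade and chipped below 0.04 m and linear speed of chipped below 0.03 m/s), for 0.1 s.
At the end, for the whole second after the job is handed in: The chipped plate rests flat across both stand rails, centre -20 to +14 mm in x and within 10 mm in y of the stand's, under 11 degrees from square. The lifter lies flat, blade centre within 50 mm of the mat's. Sound plates lie flat within 12 mm of their starts. All are still (x of chipped in the frame of stand between -0.02 and 0.014 m and y of chipped in the frame of stand between -0.01 and 0.01 m and z of chipped in the frame of stand between 0.017 and 0.023 m and angle between each of chipped, lifter, plate_a, plate_b's own z axis and vertical below 0.06 rad and angle between the x axis of chipped and the x axis of stand, either way round below 0.2 rad and linear speed of each of chipped, lifter below 0.02 m/s and horizontal distance between lifter_blade and mat below 0.05 m and height (world z) of lifter below 0.009 m and distance of each of plate_a, plate_b from where it was at the start of the episode below 0.012 m); the robot touches nothing.
It fails at once if the robot touches a plate (contact force between any of the fingers, the arm and chipped above 0.5 N or contact force between any of the fingers, the arm and plate_a above 0.5 N or contact force between any of the fingers, the arm and plate_b above 0.5 N).
It fails at once if the chipped plate is tipped by more than 30 degrees or falls off its support to the bench (angle between chipped's own z axis and vertical above 0.52 rad or height (world z) of chipped below 0.01 m).
It fails at once if a sound plate is shifted by more than 12 mm (distance of any of plate_a, plate_b from where it was at the start of the episode above 0.012 m).
It fails at once if a bystander (brush, stopwatch, jar, screwdriver, lacquer bottle) is shifted by more than 30 mm (distance of any of brush, watch, jar, driver, lacquer from where it was at the start of the episode above 0.03 m).
It also fails if it takes over 64 s, if anything falls off the work surface, if the arm or the gripper's body presses on something with over 40 N, if the wrist force passes 120 N, or if a joint passes its speed limit or range.

## Working session

There is one attempt and no reset: what is moved stays moved. The work goes in short steps, Python scripts to look and compute and a shell command to move; the robot and the scene stay as the last step left them, time stands still between calls to the robot, and variables do not carry over. Pictures are saved under pics/ and viewed, on a budget of 10 in all, crops included, one or two more only if the job needs it, and the job is handed in when it is done.

```bash
ls; mkdir -p pics; cat > h.py <<'E'
import numpy as np,cv2
from station import robot
from scipy.spatial.transform import Rotation as R
def cam(n):
    m=robot.camera_model(n); a=np.array(m["attitude"],float)
    Rm=a if a.shape==(3,3) else R.from_quat(a).as_matrix()
    return np.array(m["K"]),Rm,np.array(m["position"])
def cloud(n,d):
    K,Rm,p=cam(n); v,u=np.mgrid[0:480,0:640]
    P=np.stack([(u-K[0,2])/K[0,0]*d,(v-K[1,2])/K[1,1]*d,d],-1)@Rm.T+p
    P[d==0]=np.nan; return P
def proj(n,X):
    K,Rm,p=cam(n); c=(np.atleast_2d(X)-p)@Rm; c=c@K.T; return c[:,:2]/c[:,2:]
E
python3 - <<'E'
from h import *
for n in("top","side"):
    im,d=robot.snapshot(n); cv2.imwrite(f"pics/{n}0.png",im[...,::-1]); np.save(f"{n}0.npy",d)
    P=cloud(n,d); np.save(f"{n}0P.npy",P); print(n,cam(n)[2],cam(n)[1][:,2])
    for q in["lifter","chipped","plate_a","rack","stand","mat"]:
        for r in robot.recognise(n,q)[:4]:
            e=r["extent"];u,v=int((e[0]+e[2])/2),int((e[1]+e[3])/2)
            print(n,q,round(r["confidence"],2),np.round(e),np.round(P[min(v,479),min(u,639)],3))
print(robot.get_state())
E
```

```text
pics
top [ 0.28244914 -0.05490779  1.23052746] [ 0.20063226  0.00240356 -0.97966368]
top lifter 0.83 [456. 282. 540. 322.] [ 0.377 -0.48   0.004]
top lifter 0.7 [408. 210. 433. 261.] [ 0.539 -0.301  0.007]
top chipped 0.77 [273. 210. 309. 239.] [0.56  0.015 0.023]
top plate_a 0.96 [232. 206. 267. 239.] [0.564 0.117 0.025]
top plate_a 0.87 [313. 206. 348. 238.] [ 0.568 -0.08   0.025]
top plate_a 0.7 [274. 211. 309. 239.] [0.558 0.015 0.025]
top stand 0.84 [148. 224. 198. 266.] [ 0.514  0.305 -0.   ]
top mat 0.93 [394. 193. 444. 278.] [ 0.537 -0.297  0.013]
top mat 0.88 [357. 295. 422. 391.] [ 0.281 -0.22   0.006]
side [ 0.28471669 -0.96780819  0.71235093] [ 0.19608582  0.80158054 -0.56481767]
side lifter 0.98 [330. 294. 395. 336.] [ 0.552 -0.255  0.006]
side chipped 0.77 [315. 226. 347. 248.] [0.558 0.014 0.024]
side plate_a 0.72 [321. 247. 363. 267.] [ 0.559 -0.074  0.024]
side plate_a 0.69 [301. 200. 377. 284.] [ 0.571 -0.014  0.025]
side plate_a 0.55 [307. 208. 336. 232.] [0.553 0.097 0.026]
side rack 0.67 [304. 205. 379. 283.] [ 0.575 -0.02   0.023]
side stand 0.92 [264. 175. 306.
[... 151 characters left out ...]
': 0.7, 'joint_pos': array([ 1.00672032e+00,  3.80554568e-01,  1.29741903e+00,  1.82575955e-05,
        1.46358651e+00, -2.15293862e-01]), 'qvel': array([ 5.83478900e-05, -1.07267834e-03, -1.28135227e-03,  9.15687803e-04,
        3.89711646e-04,  4.25318540e-06]), 'joint_efforts': array([ 2.39224946e-04, -4.37718701e+01, -2.24706852e+01,  7.15046190e-02,
        3.14141123e-02,  2.92192873e-06]), 'ee_pos': array([0.18794505, 0.51686344, 0.25576638]), 'orientation': array([ 1.73509442e-01,  9.84832206e-01,  1.85006104e-05, -2.21406586e-06]), 'ft_force': array([-0.56966924, -0.1244686 , -0.74321552]), 'wrist_torque': array([-0.05954707, -0.0025218 ,  0.01504023]), 'width': 0.08820328446091058}
```

View pics/top0.png

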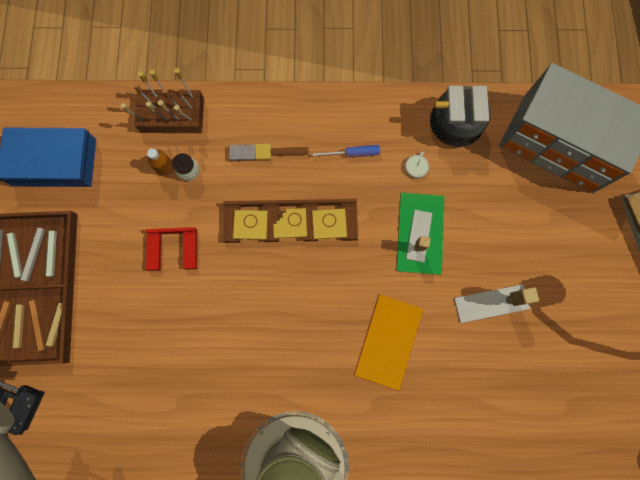

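View pics/side0.png

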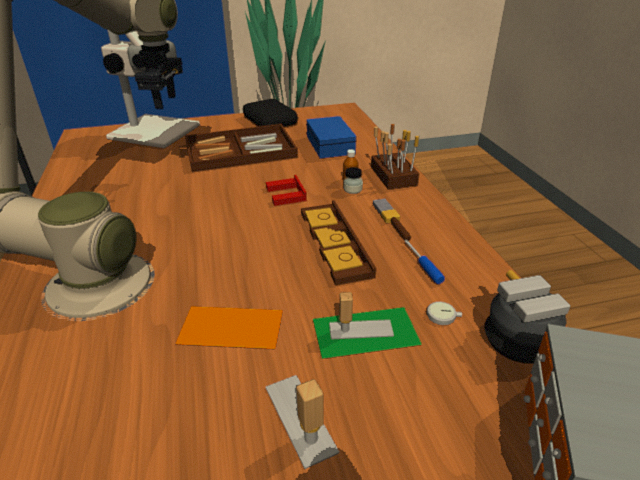

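The top picture shows the chipped plate in the middle bay (290,224), with its upper-left (+x, +y) corner missing. The small lifter lies on the green mat with its grip at (424,242), and the red stand is at (172,248). I'll measure the poses next.

```bash
cat > m.py <<'E'
from h import *
def rect(pts):
    (c,s,a)=cv2.minAreaRect((pts*1000).astype(np.float32)); 
    # angle reduced to +-45 about world x
    w=s
    while a>45: a-=90; w=w[::-1]
    while a<-45: a+=90; w=w[::-1]
    return np.round(c,1),np.round(w,1),round(a,2),len(pts)
def masks(n,im,P):
    hsv=cv2.cvtColor(im,cv2.COLOR_RGB2HSV).astype(int);H,S,V=hsv[...,0],hsv[...,1],hsv[...,2];X,Y,Z=P[...,0],P[...,1],P[...,2]
    box=lambda a,b,c,d:(X>a)&(X<b)&(Y>c)&(Y<d)
    gold=(H>17)&(H<32)&(S>110)&(V>90)&(Z>.017)&(Z<.034)
    return {"stand":((H<6)|(H>174))&(S>150)&box(.4,.65,.2,.45)&(Z>.01)&(Z<.04),
     "mat":(H>50)&(H<75)&(S>120)&box(.4,.7,-.42,-.2),
     "blade":(S<70)&(V>70)&box(.42,.7,-.38,-.23)&(Z<.02),
     "grip":(S>70)&((H<40))&box(.42,.7,-.38,-.23)&(Z>.085)&(Z<.11),
     "grips":(S>70)&((H<40))&box(.42,.7,-.38,-.23)&(Z>.045)&(Z<.11),
     "rack":box(.48,.66,-.17,.22)&(Z>.012)&(Z<.04),
     "fence":box(.48,.66,-.17,.22)&(Z>.0265)&(Z<.04),
     "pa":gold&box(.48,.66,.065,.2),"chip":gold&box(.48,.66,-.033,.063),"pb":gold&box(.48,.66,-.16,-.033)}
if __name__=="__main__":
  for n in("top","side"):
    im=cv2.imread(f"pics/{n}0.png")[...,::-1].copy();P=np.load(f"{n}0P.npy")
    for k,m in masks(n,im,P).items():
        if m.sum()<5: print(n,k,m.sum());continue
        q=P[m]; print(n,k,*rect(q[:,:2]),"z",np.round(np.percentile(q[:,2],[5,50,95])*1000,1))
    s=(slice(185,285),slice(390,450)) if n=="top" else (slice(285,360),slice(300,425))
    big=cv2.resize(im[s],None,fx=6,fy=6,interpolation=cv2.INTER_CUBIC)
    cv2.imwrite(f"pics/{n}0lift.png",big[...,::-1])
E
python3 m.py
python3 - <<'E'
from h import *
a=cv2.imread("pics/top0.png");f=lambda y0,y1,x0,x1,k:cv2.resize(a[y0:y1,x0:x1],None,fx=k,fy=k,interpolation=cv2.INTER_CUBIC)
c=np.zeros((600,800,3),np.uint8)
A=f(185,285,390,450,4);B=f(215,275,140,205,4);D=f(195,250,213,363,5)
c[:A.shape[0],:A.shape[1]]=A; c[:240,300:560]=B; 
D=D[:200]if 0 else cv2.resize(D,(750,275)); c[:,:][325:600,0:750]=np.where(c[325:600,0:750]==0,D,c[325:600,0:750])
cv2.imwrite("pics/comp.png",c)
E
```

```text
top stand [498.3 304.1] [ 97.6 119.1] 2.78 1190 z [15.4 20.5 30.8]
top mat [ 545.4 -302.9] [197.6 109. ] -4.3 2413 z [0.2 4.3 8.3]
top blade [ 587.4 -299.5] [226.6  60.2] -2.52 841 z [ 3.3  7.6 15. ]
top grip [ 505.6 -291.9] [24.9 23.9] -10.01 117 z [ 90.6  96.8 100.7]
top grips [ 505.6 -291.7] [24.9 24.3] -11.31 173 z [ 50.3  95.1 100.4]
top rack [570.9  18.2] [100.7 326.8] 1.6 4890 z [17.3 23.4 30.4]
top fence [572.9  18.6] [ 97.5 323.9] 0.72 955 z [26.6 28.5 33. ]
top pa [560.1 115.3] [73.9 83.7] -0.8 976 z [19.9 24.3 28. ]
top chip [564.3  18.9] [71.  82.3] 2.89 824 z [20.  24.2 28.2]
top pb [563.7 -77.3] [73.  83.2] 4.27 966 z [19.8 24.4 28.3]
side stand [495.7 305.3] [ 96.  129.3] 2.59 563 z [11.3 19.7 30. ]
side mat [ 543.5 -301.9] [198.4 112.1] -4.47 2596 z [2.3 4.4 6.6]
side blade [ 585.6 -296.2] [229.7  66.3] -1.57 1132 z [ 5.   7.6 14.9]
side grip [ 504.  -291.2] [23.1 27.1] -16.22 153 z [87.1 96.2 98.6]
side grips [ 503.6 -291.7] [24. 28.] -11.0 354 z [48.9 80.4 98.2]
side rack [569.3  20.1] [ 99.8 334.7] 1.56 2972 z [16.6 23.6 30.2]
side fence [570.5  18.7] [ 96.9 330.2] 1.68 401 z [26.7 29.4 32.6]
side pa [558.5 115.8] [72.9 99.8] -1.32 446 z [21.1 24.4 26.7]
side chip [563.   13.5] [73.9 92.5] 2.78 470 z [21.4 24.4 26.8]
side pb [561.9 -77.5] [74.3 85.7] 2.48 615 z [22.3 24.5 26.8]
```

View pics/comp.png

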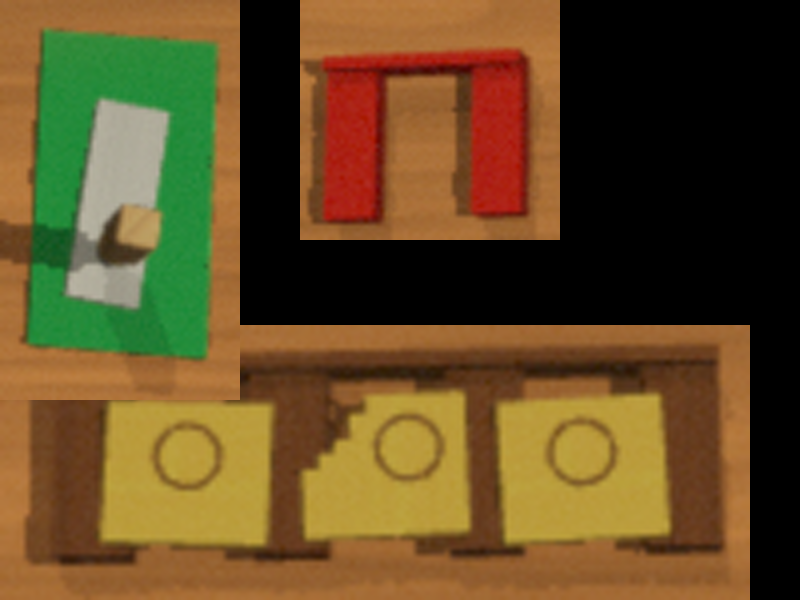

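```bash
cat > go.py <<'E'
# usage: go.py x y z yaw(tool y, deg): remaining shift in tool axes (mm) and roll (deg), after roll
import sys
from h import *
s=robot.get_state(); r=R.from_quat(s["orientation"]).as_matrix()
x,y,z,a=map(float,sys.argv[1:5]); ty=np.degrees(np.arctan2(r[1,1],r[0,1]))
D=np.array([x,y,z])-s["ee_pos"]*1000; t=np.radians(a)
Rt=np.array([[-np.sin(t),np.cos(t),0],[np.cos(t),np.sin(t),0],[0,0,-1]]).T
print("t",round(s["time"],2),"ee",np.round(s["ee_pos"]*1000,1),"yaw",round(ty,2),"tilt",round(np.degrees(np.arccos(-r[2,2])),2),"w",round(s["width"]*1000,1),"F",np.round(s["ft_force"],1),"T",np.round(s["wrist_torque"],2))
print("now-axes shift",np.round(r.T@D,1),"after-roll shift",np.round(Rt.T@D,1),"roll",round(ty-a,2))
E
python3 -m handwheel '[[[0,0,0],7.1,1],[[0,0,0],7.1,1],[[0,0,0],7.1,1],[[0,0,0],7.1,1],[[0,0,0],7.1,1],[[0,0,0],7.1,1],[[0,0,0],7.1,1],[[0,0,0],7.1,1],[[0,0,0],7.1,1],[[0,0,0],7.1,1]]'
python3 -m handwheel '[[[0,0,0],7.1,1],[[0,0,0],2.9,1],[[0,0,0],0,1]]'
python3 go.py 504.6 -291.8 160 -11
```

```text
time: 1.53
ee_pos: [0.188, 0.5169, 0.2558]
orientation: [0.715, 0.699, 0.0, 0.0]
ft_force: [0.6, -0.7, -0.0]
width: 0.0882
time: 1.78
ee_pos: [0.188, 0.5169, 0.2558]
orientation: [0.772, 0.635, 0.0, -0.0]
ft_force: [0.5, 0.4, 0.4]
width: 0.0881
t 1.78 ee [188.  516.9 255.8] yaw -11.09 tilt 0.0 w 88.1 F [0.5 0.4 0.4] T [-0.07  0.09  0.04]
now-axes shift [-732.7  466.2   95.8] after-roll shift [-733.4  465.1   95.8] roll -0.09
```

```bash

python3 -m handwheel '[[[-32,20.3,0],0,1],[[-32,20.3,0],0,1],[[-32,20.3,0],0,1],[[-32,20.3,0],0,1],[[-32,20.3,0],0,1],[[-32,20.3,0],0,1],[[-32,20.3,0],0,1],[[-32,20.3,0],0,1],[[-32,20.3,0],0,1],[[-32,20.3,0],0,1]]' >/dev/null
python3 -m handwheel '[[[-32,20.3,0],0,1],[[-32,20.3,0],0,1],[[-32,20.3,0],0,1],[[-32,20.3,0],0,1],[[-32,20.3,0],0,1],[[-32,20.3,0],0,1],[[-32,20.3,0],0,1],[[-32,20.3,0],0,1],[[-32,20.3,0],0,1],[[-32,20.3,0],0,1]]' >/dev/null
python3 -m handwheel '[[[-32,20.3,0],0,1],[[-32,20.3,0],0,1],[[-29,18.5,20],0,1],[[0,0,35],0,1],[[0,0,35],0,1],[[0,0,0],0,1],[[0,0,0],0,1]]'
python3 go.py 504.6 -291.8 72 -11
python3 - <<'E'
from h import *
for n in("top","side"):
    im,d=robot.snapshot(n); cv2.imwrite(f"pics/{n}1.png",im[...,::-1])
    s=(slice(170,300),slice(340,500)) if n=="top" else (slice(200,360),slice(250,450))
    cv2.imwrite(f"pics/{n}1c.png",cv2.resize(im[s],None,fx=3,fy=3)[...,::-1])
a,b=cv2.imread("pics/top1c.png"),cv2.imread("pics/side1c.png")
c=np.zeros((480,800,3),np.uint8);a=cv2.resize(a,(360,292));b=cv2.resize(b,(440,352));c[:292,:360]=a;c[:352,360:]=b;cv2.imwrite("pics/c1.png",c)
E
```

```text
time: 4.03
ee_pos: [0.5046, -0.2911, 0.1653]
orientation: [0.771, 0.637, -0.0, -0.001]
ft_force: [-0.4, 0.3, 1.3]
width: 0.0885
t 4.03 ee [ 504.6 -291.1  165.3] yaw -10.91 tilt 0.17 w 88.5 F [-0.4  0.3  1.3] T [-0.06  0.09  0.01]
now-axes shift [-0.8  0.4 93.3] after-roll shift [-0.7  0.1 93.3] roll 0.09
```

View pics/c1.png

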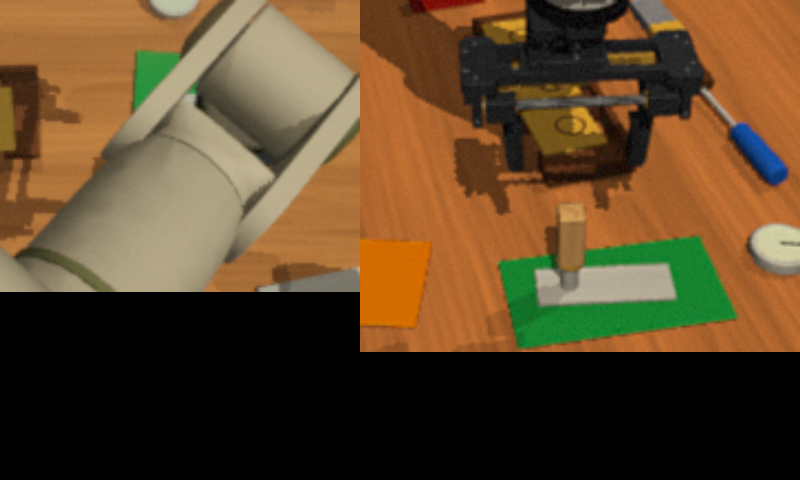

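The side crop shows the open jaws centred above the wooden grip (about 570,235 in the crop), opening along the lifter's x. I'll descend and close.

```bash

python3 -m handwheel '[[[-0.7,0,30],0,1],[[0,0,30],0,1],[[0,0,25],0,1],[[0,0,8.3],0,1],[[0,0,0],0,1],[[0,0,0],0,0],[[0,0,0],0,0],[[0,0,0],0,0],[[0,0,0],0,0],[[0,0,0],0,0]]'
python3 -m handwheel '[[[0,0,0],0,0],[[0,0,0],0,0],[[0,0,0],0,0],[[0,0,0],0,0]]'
python3 go.py 504.6 -291.8 72 -11
```

```text
time: 4.97
ee_pos: [0.505, -0.2922, 0.0733]
orientation: [0.772, 0.636, 0.0, 0.001]
ft_force: [-0.3, -0.2, -0.3]
width: 0.0567
time: 5.3
ee_pos: [0.5047, -0.292, 0.0724]
orientation: [0.772, 0.636, -0.0, -0.0]
ft_force: [-0.7, 0.2, 0.1]
width: 0.03
t 5.3 ee [ 504.7 -292.    72.4] yaw -10.98 tilt 0.01 w 30.0 F [-0.7  0.2  0.1] T [-0.1   0.09 -0.01]
now-axes shift [ 0.2 -0.1  0.4] after-roll shift [ 0.2 -0.1  0.4] roll 0.02
```

```bash

python3 -m handwheel '[[[0,0,0],0,0],[[0,0,0],0,0],[[0,0,0],0,0],[[0,0,0],0,0]]'
python3 -m handwheel '[[[0,0,-8],0,0],[[0,0,-16],0,0],[[0,0,-24],0,0],[[0,0,-30],0,0],[[0,0,-10],0,0],[[0,0,0],0,0],[[0,0,0],0,0]]'
python3 go.py 400 -200 160 1.6
python3 - <<'E'
from h import *
im,d=robot.snapshot("side"); cv2.imwrite("pics/side2.png",cv2.resize(im[180:380,240:460],None,fx=3,fy=3)[...,::-1])
E
```

```text
time: 5.63
ee_pos: [0.5046, -0.292, 0.0724]
orientation: [0.772, 0.636, -0.0, -0.0]
ft_force: [-0.8, 0.7, 0.8]
width: 0.0233
time: 6.22
ee_pos: [0.5045, -0.2918, 0.1598]
orientation: [0.772, 0.636, -0.0, -0.0]
ft_force: [-0.7, -0.5, -3.2]
width: 0.0237
t 6.22 ee [ 504.5 -291.8  159.8] yaw -10.99 tilt 0.03 w 23.7 F [-0.7 -0.5 -3.2] T [0.01 0.08 0.05]
now-axes shift [ 7.020e+01 -1.201e+02 -1.000e-01] after-roll shift [  94.7 -101.9   -0.2] roll -12.59
```

View pics/side2.png

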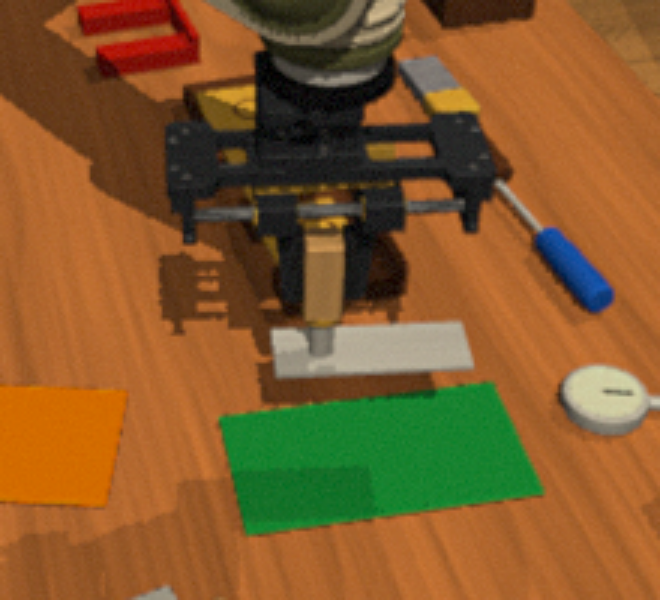

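The lifter is held, hanging level over its mat (blade at 270–470, 350 in the crop). Next is the approach in front of the middle channel.

```bash

python3 -m handwheel '[[[0,0,0],-6.4,0],[[0,0,0],-6.4,0],[[0,0,0],0,0]]' >/dev/null
python3 go.py 405 14.5 100 1.8
```

```text
t 6.52 ee [ 504.2 -291.6  158.5] yaw 2.04 tilt 0.2 w 23.9 F [ 0.2  0.  -1.7] T [-0.08  0.1  -0.01]
now-axes shift [309.3 -88.1  59.5] after-roll shift [309.  -89.6  58.5] roll 0.24
```

```bash

python3 -m handwheel '[[[18,-18,0],0,0],[[33,-18,0],0,0],[[36,-18,0],0,0],[[36,-18,0],0,0],[[36,-17.5,0],0,0],[[36,0,0],0,0],[[36,0,0],0,0],[[36,0,10],0,0],[[28,0,20],0,0],[[14,0,28],0,0]]' >/dev/null
python3 -m handwheel '[[[0,0,0],0,0],[[0,0,0],0,0]]' >/dev/null
python3 go.py 405 14.5 76.4 1.8
python3 - <<'E'
from h import *
P={}
for n in("top","side"):
    im,d=robot.snapshot(n); P=cloud(n,d); cv2.imwrite(f"pics/{n}3.png",im[...,::-1])
    hsv=cv2.cvtColor(im,cv2.COLOR_RGB2HSV).astype(int)
    X,Y,Z=P[...,0],P[...,1],P[...,2]
    m=(X>.36)&(X<.53)&(Y>-.03)&(Y<.06)&(Z>.02)&(Z<.045)&(hsv[...,1]<80)
    q=P[m]; print(n,m.sum())
    if m.sum()>20:
        c=np.median(q,0); A=np.c_[q[:,:2]-c[:2],np.ones(len(q))]; print(cv2.minAreaRect((q[:,:2]*1000).astype(np.float32)),"plane",np.linalg.lstsq(A,q[:,2]-.0,rcond=None)[0],c)
cv2.imwrite("pics/side3c.png",cv2.resize(im[150:350,220:420],None,fx=3,fy=3)[...,::-1])
E
```

```text
t 7.52 ee [404.8  14.5 101.5] yaw 1.78 tilt 0.22 w 23.7 F [ 0.3 -0.6 -1.6] T [-0.04  0.07 -0.02]
now-axes shift [ 0.   0.3 25.1] after-roll shift [ 0.   0.2 25.1] roll -0.02
top 0
side 513
((438.3667297363281, 16.419921875), (123.74972534179688, 49.740447998046875), 1.6120730638504028) plane [-0.00543047 -0.0083339   0.03764992] [0.44060157 0.01129453 0.03753997]
```

View pics/side3c.png

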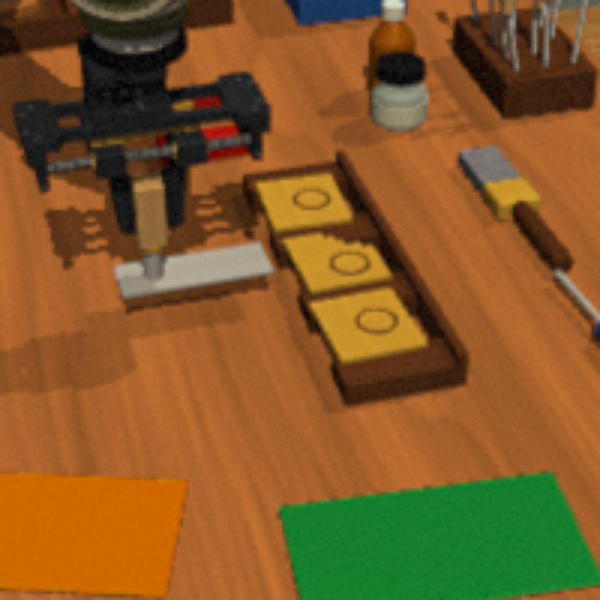

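The side picture shows the level blade in line with the middle bay (tip at 270,262 in the crop, chipped plate at 335,262). The measured yaw of 1.6° and centre match the estimate. I'll descend and insert.

```bash

python3 -m handwheel '[[[0,0,15],0,0],[[0,0,10],0,0],[[0,0,0],0,0],[[0,10,0],0,0],[[0,15,0],0,0],[[0,15,0],0,0],[[0,15,0],0,0],[[0,5,0],0,0],[[0,0,0],0,0],[[0,0,0],0,0]]'
python3 go.py 513.5 18 76.4 1.8
```

```text
time: 8.45
ee_pos: [0.465, 0.0156, 0.0778]
orientation: [0.696, 0.718, -0.0, -0.0]
ft_force: [-0.2, -0.3, -1.1]
width: 0.0237
t 8.45 ee [465.   15.6  77.8] yaw 1.77 tilt 0.01 w 23.7 F [-0.2 -0.3 -1.1] T [-0.03  0.09  0.01]
now-axes shift [ 0.9 48.5  1.4] after-roll shift [ 0.9 48.5  1.4] roll -0.03
```

```bash

python3 -m handwheel '[[[0.8,12,1],0,0],[[0,14,0],0,0],[[0,14,0],0,0],[[0,8,0],0,0],[[0,0,0],0,0],[[0,0,0],0,0]]'
python3 go.py 513.5 18 76.4 1.8
python3 - <<'E'
from h import *
im,d=robot.snapshot("side"); im=im
P=cloud("side",d); from m import masks,rect
M=masks("side",im,P)
for k in("pa","chip","pb"): q=P[M[k]]; print(k,rect(q[:,:2]),np.median(q[:,2]))
cv2.imwrite("pics/side4c.png",cv2.resize(im[170:310,260:410],None,fx=4,fy=4)[...,::-1])
E
```

```text
time: 8.95
ee_pos: [0.5126, 0.0182, 0.0764]
orientation: [0.696, 0.718, -0.0, -0.0]
ft_force: [-0.6, 0.6, -2.1]
width: 0.0236
t 8.95 ee [512.6  18.2  76.4] yaw 1.81 tilt 0.05 w 23.6 F [-0.6  0.6 -2.1] T [-0.03  0.11 -0.  ]
now-axes shift [-0.2  0.9 -0. ] after-roll shift [-0.2  0.9 -0. ] roll 0.01
pa (array([582. , 104.8]), array([34.6, 96.6]), -21.55, 134) 0.024559818673007272
chip (array([562.1,  14.7]), array([71. , 94.1]), 3.32, 447) 0.02450943885550083
pb (array([560.8, -76.5]), array([72.1, 88.2]), 2.95, 617) 0.024495853192882833
```

View pics/side4c.png

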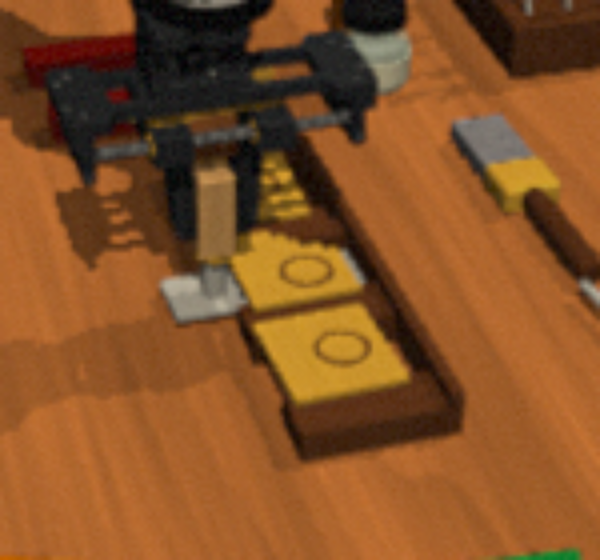

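The blade is under the plate: its end shows beyond the plate's far edge (350,265) and clear of the fence, and nothing has moved. I'll lift slowly.

```bash

python3 -m handwheel '[[[0,0,-3],0,0],[[0,0,-3],0,0],[[0,0,-2],0,0],[[0,0,-2],0,0],[[0,0,-2],0,0],[[0,0,-2],0,0],[[0,0,-4],0,0],[[0,0,-6],0,0],[[0,0,-8],0,0],[[0,0,-8],0,0]]'
python3 -m handwheel '[[[0,0,-8],0,0],[[0,0,-6],0,0],[[0,0,-3],0,0],[[0,0,0],0,0],[[0,0,0],0,0],[[0,0,0],0,0]]'
python3 go.py 513.5 18 133 1.8
python3 - <<'E'
from h import *
im,d=robot.snapshot("side")
P=cloud("side",d); hsv=cv2.cvtColor(im,cv2.COLOR_RGB2HSV).astype(int);H,S,V=hsv[...,0],hsv[...,1],hsv[...,2]
m=(H>17)&(H<32)&(S>110)&(V>90)&(P[...,2]>.055)&(P[...,2]<.085)&(P[...,0]>.50)&(P[...,0]<.65)&(P[...,1]<.065)&(P[...,1]>-.033)
from m import rect
q=P[m];c=q.mean(0);print(rect(q[:,:2]),c,np.linalg.lstsq(np.c_[q[:,:2]-c[:2],np.ones(len(q))],q[:,2],rcond=None)[0])
cv2.imwrite("pics/side5c.png",cv2.resize(im[150:310,250:410],None,fx=4,fy=3.7)[...,::-1])
E
```

```text
time: 9.83
ee_pos: [0.5134, 0.0182, 0.1173]
orientation: [0.696, 0.718, 0.0, 0.0]
ft_force: [0.9, 0.7, -3.1]
width: 0.024
time: 10.33
ee_pos: [0.5132, 0.0183, 0.1331]
orientation: [0.696, 0.718, -0.0, -0.0]
ft_force: [-0.4, -1.5, -4.4]
width: 0.0237
t 10.33 ee [513.2  18.3 133.1] yaw 1.82 tilt 0.05 w 23.7 F [-0.4 -1.5 -4.4] T [-0.1   0.17 -0.01]
now-axes shift [-0.3  0.3  0.1] after-roll shift [-0.3  0.3  0.1] roll 0.02
(array([561.9,  19.8]), array([71.3, 85.5]), 4.01, 438) [0.55906482 0.01141302 0.07200313] [-0.00368923  0.00135727  0.07200313]
```

View pics/side5c.png

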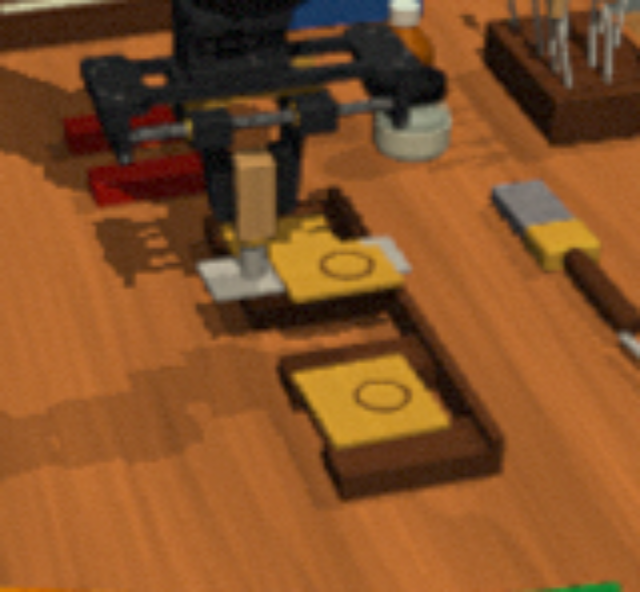

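The plate is lifted level, top face at 72 mm and centred about 49 mm ahead of the grip. The sound plates look undisturbed. I'll carry it to the stand.

```bash

python3 -m handwheel '[[[4,-0.9,0],0,0],[[9,-2,0],0,0],[[14,-3.1,0],0,0],[[18,-4,0],0,0],[[19.6,-4.3,0],0,0],[[19.6,-4.3,0],0,0],[[19.6,-4.3,0],0,0],[[19.6,-4.3,0],0,0],[[19.6,-4.3,0],0,0],[[19.6,-4.3,0],0,0]]' >/dev/null
python3 -m handwheel '[[[19.6,-4.3,0],0,0],[[19.6,-4.3,0],0,0],[[19.6,-4.3,0],0,0],[[19.6,-4.3,0],0,0],[[18,-4,0],0,0],[[14,-3.1,0],0,0],[[9,-2,0],0,0],[[4,-0.9,0],0,0],[[0,0,0],0,0],[[0,0,0],0,0]]'
python3 go.py 440.7 302.6 133 2.2
cat > chk.py <<'E'
import sys
from m import *
zlo,zhi,tag=float(sys.argv[1]),float(sys.argv[2]),sys.argv[3]
for n in("top","side"):
    im,d=robot.snapshot(n);P=cloud(n,d);hsv=cv2.cvtColor(im,cv2.COLOR_RGB2HSV).astype(int);H,S,V=hsv[...,0],hsv[...,1],hsv[...,2]
    b=(P[...,0]>.40)&(P[...,0]<.58)&(P[...,1]>.22)&(P[...,1]<.39)
    m=(H>17)&(H<32)&(S>110)&(V>90)&b&(P[...,2]>zlo)&(P[...,2]<zhi)
    if m.sum()>30:
        q=P[m];c=q.mean(0);print(n,"plate",rect(q[:,:2]),np.linalg.lstsq(np.c_[q[:,:2]-c[:2],np.ones(len(q))],q[:,2],rcond=None)[0].round(4))
    m=((H<6)|(H>174))&(S>150)&b&(P[...,2]>.01)&(P[...,2]<.04)
    if m.sum()>30: print(n,"stand",rect(P[m][:,:2]))
    c=im[130:330,80:300] if n=="top" else im[120:260,200:380]
    cv2.imwrite(f"pics/{tag}{n}.png",cv2.resize(c,None,fx=3,fy=3)[...,::-1])
E
python3 chk.py .055 .09 a
```

```text
time: 12.05
ee_pos: [0.4413, 0.3018, 0.1334]
orientation: [0.696, 0.718, -0.0, 0.0]
ft_force: [0.7, 0.4, -3.2]
width: 0.0239
t 12.05 ee [441.3 301.8 133.4] yaw 1.82 tilt 0.02 w 23.9 F [ 0.7  0.4 -3.2] T [-0.09  0.15  0.01]
now-axes shift [ 0.8 -0.6  0.4] after-roll shift [ 0.8 -0.6  0.4] roll -0.38
top plate (array([493.3, 286.4]), array([71.4, 50.3]), 2.58, 573) [0.0006 0.0079 0.0721]
top stand (array([499.7, 266.2]), array([97.6, 44.8]), 3.87, 538)
side plate (array([489.7, 302.5]), array([69.4, 88.4]), 3.06, 272) [0.0049 0.0004 0.0724]
side stand (array([495.9, 301.8]), array([ 98. , 125.7]), 2.22, 500)
```

View pics/aside.png

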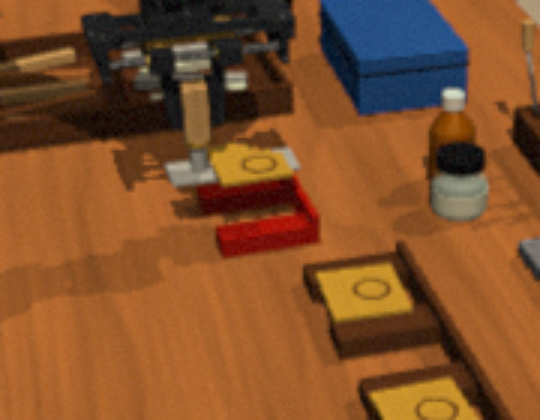

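The plate is level over the stand, with the blade in line with the channel (plate at 250,162, red rails below). It needs about 1 mm of correction, then I'll lower it.

```bash

python3 -m handwheel '[[[1.3,-0.9,0],-0.4,0],[[0,0,4],0,0],[[0,0,8],0,0],[[0,0,9],0,0],[[0,0,8],0,0],[[0,0,6],0,0],[[0,0,4],0,0],[[0,0,2],0,0],[[0,0,2],0,0],[[0,0,2],0,0]]'
python3 -m handwheel '[[[0,0,2],0,0],[[0,0,2],0,0],[[0,0,2],0,0],[[0,0,2],0,0],[[0,0,2],0,0],[[0,0,1.4],0,0],[[0,0,0],0,0],[[0,0,0],0,0],[[0,0,0],0,0],[[0,0,0],0,0]]'
python3 go.py 440 303.2 77 2.2
python3 chk.py .015 .035 b
```

```text
time: 12.98
ee_pos: [0.4406, 0.3034, 0.0885]
orientation: [0.693, 0.721, 0.0, 0.0]
ft_force: [0.4, -0.7, -3.1]
width: 0.0235
time: 13.82
ee_pos: [0.4405, 0.3034, 0.0771]
orientation: [0.693, 0.721, 0.0, 0.0]
ft_force: [0.4, 0.2, -1.3]
width: 0.0237
t 13.82 ee [440.5 303.4  77.1] yaw 2.21 tilt 0.01 w 23.7 F [ 0.4  0.2 -1.3] T [-0.08  0.15  0.03]
now-axes shift [-0.2 -0.5  0.1] after-roll shift [-0.2 -0.5  0.1] roll 0.01
top plate (array([492. , 287.4]), array([70.1, 45.5]), 3.35, 475) [ 0.014  -0.0108  0.0242]
top stand (array([499.6, 277.8]), array([97.4, 66.6]), 3.32, 442)
side plate (array([488.9, 303.6]), array([69. , 85.7]), 4.5, 258) [-0.0007 -0.0139  0.0246]
side stand (array([497.4, 304.1]), array([ 96.3, 127. ]), 0.61, 363)
```

View pics/bside.png

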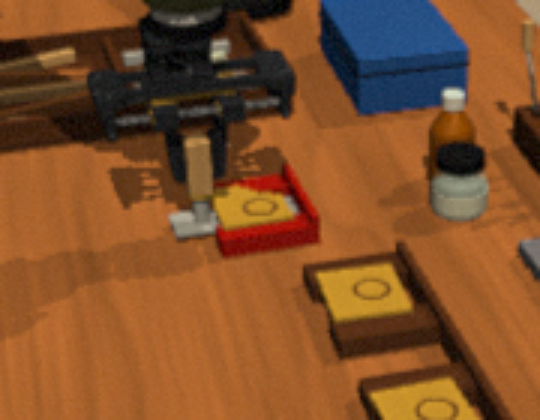

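The plate lies flat across both rails (top face 24 mm), and the force has dropped to the lifter's own weight, so it is off the blade. I'll draw the blade out.

```bash

python3 -m handwheel '[[[0,-4,0],0,0],[[0,-10,0],0,0],[[0,-15,0],0,0],[[0,-18,0],0,0],[[0,-18,0],0,0],[[0,-18,0],0,0],[[0,-18,0],0,0],[[0,-14,0],0,0],[[0,-5,0],0,0],[[0,0,0],0,0]]'
python3 -m handwheel '[[[0,0,-20],0,0],[[0,0,-30],0,0],[[0,0,-30],0,0],[[0,0,-10],0,0],[[0,0,0],0,0]]' >/dev/null
python3 go.py 504.5 -292 160 -11
python3 chk.py .015 .035 c
```

```text
time: 14.75
ee_pos: [0.3192, 0.2986, 0.0772]
orientation: [0.693, 0.721, -0.0, -0.0]
ft_force: [-0.6, -0.1, -1.5]
width: 0.0235
t 15.17 ee [322.1 299.3 169.5] yaw 2.2 tilt 0.36 w 23.9 F [-0.5 -0.4 -2. ] T [-0.06  0.07  0.01]
now-axes shift [-597.9  159.5    8.8] after-roll shift [-545.6  291.9    9.5] roll 13.2
top plate (array([491.1, 304.1]), array([70.8, 79. ]), 3.86, 823) [ 0.0007 -0.0057  0.0243]
top stand (array([498.1, 303.7]), array([ 97.4, 119.9]), 2.37, 911)
side plate (array([488.8, 304.8]), array([69.1, 83.5]), 4.07, 260) [ 0.0011 -0.0063  0.0245]
side stand (array([495.6, 304.9]), array([ 97.5, 128.5]), 2.32, 376)
```

View pics/ctop.png

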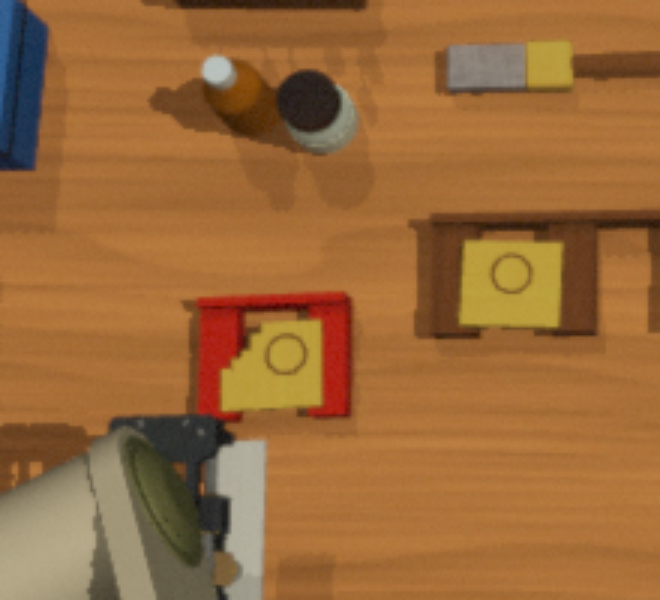

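The top picture shows the chipped plate square across both red rails (272,365), the blade out (240,520) and nothing else disturbed. Measured, it sits at stand x ≈ -3, y ≈ 0 mm and 1.5° from square. I'll take the lifter back.

```bash

python3 -m handwheel '[[[-15,4,0],0,0],[[-30,8,0],0,0],[[-35,9.3,0],0,0],[[-35,9.3,0],0,0],[[-35,9.3,0],0,0],[[-35,9.3,0],0,0],[[-35,9.3,0],0,0],[[-35,9.3,0],0,0],[[-35,9.3,0],0,0],[[-35,9.3,0],0,0]]' >/dev/null
python3 -m handwheel '[[[-35,9.3,0],0,0],[[-35,9.3,0],0,0],[[-35,9.3,0],0,0],[[-35,9.3,0],0,0],[[-35,9.3,0],0,0],[[-35,9.3,0],0,0],[[-35,9.3,0],0,0],[[-20,6,0],0,0],[[-9,3,0],0,0],[[0,0,0],6.6,0]]' >/dev/null
python3 -m handwheel '[[[0,0,0],6.6,0],[[0,0,0],0,0],[[0,0,0],0,0]]' >/dev/null
python3 go.py 504.5 -292 72.4 -11
```

```text
t 17.18 ee [ 503.8 -292.9  166. ] yaw -10.77 tilt 0.12 w 23.7 F [ 0.6 -0.5 -1.9] T [-0.09  0.16 -0.03]
now-axes shift [ 0.9  0.7 93.6] after-roll shift [ 1.   0.5 93.6] roll 0.23
```

```bash

python3 -m handwheel '[[[1,0.5,15],0.2,0],[[0,0,25],0,0],[[0,0,20],0,0],[[0,0,14],0,0],[[0,0,8],0,0],[[0,0,5],0,0],[[0,0,3],0,0],[[0,0,2],0,0],[[0,0,1.2],0,0],[[0,0,0],0,0]]'
python3 -m handwheel '[[[0,0,0],0,0],[[0,0,0],0,0]]'
python3 go.py 504.5 -292 72.4 -11
```

```text
time: 18.02
ee_pos: [0.5049, -0.2928, 0.0742]
orientation: [0.773, 0.635, 0.0, 0.0]
ft_force: [-0.3, -0.6, -1.7]
width: 0.0237
time: 18.18
ee_pos: [0.5049, -0.2929, 0.0743]
orientation: [0.773, 0.635, 0.0, 0.0]
ft_force: [0.6, -0.5, -2.0]
width: 0.0238
t 18.18 ee [ 504.9 -292.9   74.3] yaw -11.17 tilt 0.05 w 23.8 F [ 0.6 -0.5 -2. ] T [-0.13  0.13  0.05]
now-axes shift [ 0.8 -0.6  1.9] after-roll shift [ 0.8 -0.5  1.9] roll -0.17
```

```bash

python3 -m handwheel '[[[0,0,1],0,0],[[0,0,0.7],0,0],[[0,0,0],0,0],[[0,0,0],0,0]]'
python3 go.py 504.5 -292 72.4 -11
python3 -m handwheel '[[[0,0,0],0,0.35],[[0,0,0],0,0.5],[[0,0,0],0,0.8],[[0,0,0],0,1],[[0,0,0],0,1],[[0,0,0],0,1],[[0,0,0],0,1],[[0,0,0],0,1]]'
```

```text
time: 18.52
ee_pos: [0.5048, -0.2929, 0.0724]
orientation: [0.773, 0.635, 0.0, 0.0]
ft_force: [-1.1, 0.2, 0.3]
width: 0.0238
t 18.52 ee [ 504.8 -292.9   72.4] yaw -11.18 tilt 0.03 w 23.8 F [-1.1  0.2  0.3] T [ 0.02  0.25 -0.01]
now-axes shift [ 0.8 -0.5 -0. ] after-roll shift [ 0.8 -0.5 -0. ] roll -0.18
time: 19.18
ee_pos: [0.5047, -0.2928, 0.0721]
orientation: [0.773, 0.635, -0.0, -0.0]
ft_force: [0.1, -0.1, -0.0]
width: 0.0749
```

```bash

python3 -m handwheel '[[[0,0,0],0,1],[[0,0,0],0,1],[[0,0,-10],0,1],[[0,0,-25],0,1],[[0,0,-35],0,1],[[0,0,-35],0,1],[[0,0,-35],0,1],[[0,-20,-10],0,1],[[0,-35,0],0,1],[[0,-35,0],0,1]]'
python3 -m handwheel '[[[0,-35,0],0,1],[[0,-20,0],0,1],[[0,0,0],0,1],[[0,0,0],0,1]]'
python3 - <<'E'
from m import *
for n in("top","side"):
    im,d=robot.snapshot(n);P=cloud(n,d)
    for k,m in masks(n,im,P).items():
        if k in("pa","pb","blade","grip","mat","chip") and m.sum()>20:
            q=P[m];print(n,k,*rect(q[:,:2]),"z",np.round(np.median(q[:,2])*1000,1))
    cv2.imwrite(f"pics/{n}9.png",im[...,::-1])
E
python3 chk.py .015 .035 d
```

```text
time: 20.02
ee_pos: [0.4158, -0.275, 0.2234]
orientation: [0.772, 0.635, 0.0, 0.001]
ft_force: [-1.1, -1.7, 0.6]
width: 0.0882
time: 20.35
ee_pos: [0.3621, -0.2647, 0.2232]
orientation: [0.773, 0.634, 0.0, 0.001]
ft_force: [0.2, -0.1, 0.8]
width: 0.0882
top mat [ 518.7 -291.5] [264.7 120.8] -12.25 1843 z 4.3
top blade [ 588.2 -301.4] [223.6  61.5] -1.96 779 z 7.8
top grip [ 506.9 -292.5] [25.1 23.1] -13.74 99 z 96.3
top pa [560.  115.3] [73.3 84. ] -0.64 974 z 24.2
top pb [564.  -77.2] [73.3 83.8] 3.86 969 z 24.3
side mat [ 525.4 -301.7] [233.4 112.6] -3.56 2587 z 4.5
side blade [ 585.9 -297. ] [228.1  69.7] -0.23 1135 z 7.7
side grip [ 505.1 -293.6] [24.3 23.4] -10.14 153 z 96.2
side pa [560.8 118.9] [67.4 92.3] -0.85 265 z 24.6
side pb [561.7 -76.5] [74.  84.4] 2.36 615 z 24.4
top plate (array([491.2, 304.1]), array([70.4, 79.2]), 3.39, 819) [ 0.0067 -0.0006  0.0243]
top stand (array([498. , 303.9]), array([ 98.6, 119.5]), 1.96, 920)
side plate (array([496.4, 302.4]), array([67.5, 75.3]), -9.85, 211) [-0.0048 -0.0112  0.025 ]
side stand (array([517.8, 315.3]), array([ 52.4, 106.6]), 3.59, 135)
```

View pics/side9.png

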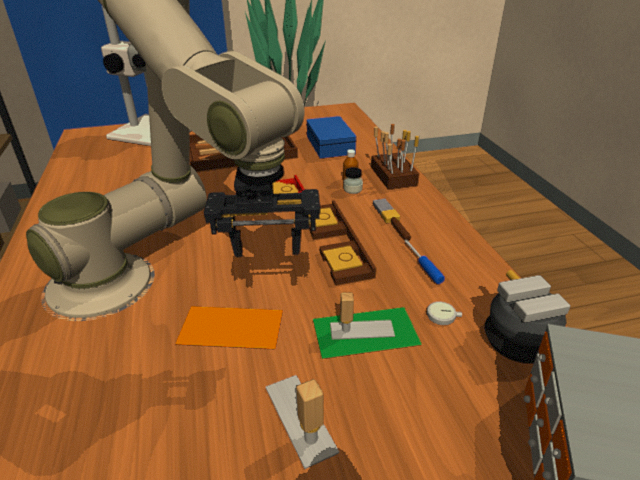

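The lifter lies flat on the green mat (345,325), the plates are in place and the robot is clear of everything. I'm handing the job in.

```bash
python3 -c "
from station import robot
print(robot.finish_job())"
```

```text
the job is handed in; nothing more can be done
None
```

The chipped plate from the rack's middle bay now lies on the red rework stand, and the lifter is back flat on its green mat. I handed the job in at about 20.5 s of the 64 s allowed; no verdict is reported.

**Chipped plate:** in the last top-camera check it sits flat at about x = -3, y = 0 mm in the stand's frame, about 1.5° from square. The side camera agreed after the blade was drawn out. Its last reading (about -10° from square) came with the arm partly hiding the stand and plate, so I set it aside.

**Lifter:** the blade's centre is about 10 mm from the mat's, worked out from the grip's measured position. The direct blade and mat measurements were spoiled by other pixels, so I did not use them.

**Sound plates:** in the top view both measure within 0.5 mm of where they started. The side view of plate_a was partly hidden by the arm and read about 4 mm off.

**Bystanders and arm:** all five bystanders looked undisturbed in the last pictures, checked by eye only. The gripper is open and clear of everything.

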